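# Set the brim pin on the roller rest

### The arm

A 6-joint arm with a two-finger parallel gripper is mounted at the origin on a cart in front of the work surface, level with it; the furniture and walls round the work are solid. World frame = base frame: x ahead of the robot, y to its left, z up, the work surface at z = 0. Lengths are in m, angles in rad, forces in N, time in s.
With the tool pointing down it reaches from about 0.25 to 0.8 m from the base axis. Payload 8.5 kg.
Tool frame: the origin (TCP) lies midway between the tips of the shut fingers; the grasp point (between the pads) lies 19 mm behind it; z points along the fingers, y is the direction in which the jaws open and shut (so a half turn about z gives the same grasp; the last joint's range is limited). The gripper opens to 85 mm and grips with 20 to 120 N. Pads are 22 mm wide; open, the fingers measure 114 mm over their backs; the gripper's body (76 mm by 85 mm) begins 54 mm behind the grasp point. The pads swing forward as they close: fully open they stand 13 mm farther back than shut.
Start: joints at [-1.114, 0.238, -0.013, 1.319, 0, 1.571], TCP at [0.232, -0.471, 0.231] pointing down, gripper open.
Joint ranges: [-2.66, 2.66], [-1.03, 1.9], [-1.14, 1.46], [-1.82, 2.27], [-1.45, 1.34], [-3.14, 3.14]. Speed limits (rad/s): [2.22, 2.22, 2.79, 3.14, 3.14, 3.14].

### API

Orientations are given as a unit quaternion [x, y, z, w].
In Python, from rig import * gives the robot as it stands.
- The arm moves only by the tool servo_tool, never from a script. Its argument "steps" is a list of rows, each an object with "delta_pos": the shift along the tool's x, y, z in units of 60 mm (1.0 is 60 mm), a list of three; "delta_rot": the turn, a rotation vector about the tool's x, y, z in units of 6 degrees (1.0 is 6 degrees), a list of three. In form: [{"delta_pos": [x, y, z], "delta_rot": [wx, wy, wz]}, ...]. A call has 1 to 5 rows; each row is the pose to reach, as a shift and turn from the pose commanded when the call began, along the tool's axes at that moment; what a row does not reach only later rows make up. A row lasts 1/8 s, in which the tool goes at most 62.5 mm and 10.7 degrees, less where a joint would pass 70% of its speed; a pose out of reach is approached as far as the arm can. A call with a gripper value outside its range is refused whole. "grip" is the opening, from 0 (shut) to 1 (fully open), set as the call begins (left out, the last holds). The fingers move at their own pace and stop on an object; "newtons" is the grip in N (left out, the last holds). Time passes only in rows, so rows that repeat a pose let the fingers close. It gives the time, the measured TCP pose, the force and the opening at its end, in the units of the state.
- read_state(): the state, without advancing time (a new reading comes with each control period).
- grab_frame(name): name is "side" or "top"; returns the picture (384x512x3 uint8, red, green, blue); there is no depth.
- get_calibration(name): a dict with "fx", "fy", "cx", "cy" (pixels), "world_from_camera" (4x4, takes a point from camera to world coordinates). Camera axes: x right, y up, looking along -z (the intrinsics and any distortion apply to the point x, -y, -z); pixel columns grow to the right and rows downward; lengths in m; the calibration is good to about 2 mm. A picture is of the moment at which its call begins. get_calibration takes no time and is no camera call.
- hand_in(): hands the job in, once; it reports no verdict.
The state is a dict: "time_s": time; "qpos": joint angles; "dq": joint speeds; "tau": joint torques, N m; "eef_pos": TCP position; "orientation": TCP orientation; "force": force on the tool from outside, world axes, zero at the start; "moment": the same for the moment, N m; "finger_gap": finger opening in m.
Only numpy, scipy, OpenCV 4.12 (cv2) and the standard library are available. Lean on these libraries where they do the work, as an engineer would, in place of code of your own. Each camera call takes 0.05 s, during which the arm holds its last target. There are 200 camera calls.

### The job

The thicker of the two plain wooden brim pins is due for waxing: lay it lengthwise in the valley between the wheels of the roller rest, its ends sticking out about equally on both sides. Set it down gently and let go of it cleanly, so that it is neither dropped nor set spinning and lies still on the wheels. Leave the thinner pin where it lies.

Things in the scene. Friction and masses are not known exactly. Their poses are not given: they have to be found in the camera images.
- thick_pin: The thicker plain beech pin, a solid cylinder 34 mm in diameter and 120 mm long with a thin dark ring near each end, about 100 g, lying loose on the bench. Origin at its middle, on its axis; its own x axis runs along the pin (the y and z axes turn as it rolls). It rolls easily.
- thin_pin: The thinner beech pin, the same shape but 20 mm in diameter, 120 mm long; lies loose on the bench and is to stay there. Origin at its middle, on its axis; x along the pin.
- roller_rest: Fixed rest: plank 116 x 84 mm, top 14 mm high; a grey bracket at each end (44-50 mm from the middle); on their inner faces two pairs of free black wheels, 28 mm diameter, 12 mm wide, centres at x +-36, y +-22, height 42 mm (tops 56). Between the pairs it is open over 60 mm down to the plank: room for fingers. Origin: middle of the underside, on the bench; x along the pin's valley, z up.
- seat (a point): The point on the roller rest where the middle of the thick pin's axis comes to lie when it is seated on all four wheels: over the rest's middle, 64 mm above the bench. Its axes are those of the rest: x along the valley.

How it is judged:
At the end, for the whole second after the job is handed in: The thick pin rests on the wheels of the roller rest, along the valley within 10 degrees, its middle within 15 mm of the seat point along the valley, 12 mm across it and 8 mm in height; it is released and lies still (under 20 mm/s and 0.5 rad/s). The thin pin is within 40 mm of where it lay (x of thick_pin in the frame of seat between -0.015 and 0.015 m and y of thick_pin in the frame of seat between -0.012 and 0.012 m and z of thick_pin in the frame of seat between -0.008 and 0.008 m and angle between the x axis of thick_pin and the x axis of roller_rest, either way round below 0.175 rad and linear speed of thick_pin below 0.02 m/s and angular speed of thick_pin below 0.5 rad/s and distance of thin_pin from where it was at the start of the episode below 0.04 m); the robot touches nothing.
It fails at once if the thick pin is dropped onto the rest (a fall of more than about 10 mm) or, once let go on it, set spinning faster than 6 rad/s (distance between thick_pin and seat below 0.06 m and contact force between the fingers and thick_pin below 0.1 N and (linear speed of thick_pin above 0.45 m/s or angular speed of thick_pin above 6 rad/s)).
It also fails if it takes over 40 s, if anything falls off the work surface, if the arm or the gripper's body presses on something with over 40 N, if the wrist force passes 120 N, or if a joint passes its speed limit or range.

## Working session

There is one attempt and no reset: what is moved stays moved. The work goes in short steps, Python scripts to look and compute and a tool call to move; the robot and the scene stay as the last step left them, time stands still between calls to the robot, and variables do not carry over. Pictures are saved under pics/ and viewed, about 8 in all and at most 12, crops included, and the job is handed in when it is done.

Besides the shell and the picture viewer there is one more tool, called after "Request:" as a command line: name --argument value ..., lists and objects as JSON in quotes. servo_tool: Moves the arm, as the interface text tells. Its arguments: {"type":"object","properties":{"steps":{"type":"array"},"grip":{"type":"number"},"newtons":{"type":"number"}},"required":["steps"]}

```bash
mkdir -p pics; ls
python3 - <<'E'
from rig import *
import cv2,numpy as np
for n in("top","side"):
    cv2.imwrite(f"pics/{n}0.png",cv2.cvtColor(grab_frame(n),cv2.COLOR_RGB2BGR)); c=get_calibration(n);print({k:(np.round(v,4).tolist()) for k,v in c.items()})
print(read_state())
E
```

```text
pics
{'fx': 355.6234, 'fy': 355.6234, 'cx': 263.0001, 'cy': 185.2633, 'world_from_camera': [[0.0177, 0.9911, -0.1322, 0.3636], [-0.9997, 0.0155, -0.0177, 0.1526], [-0.0155, 0.1324, 0.9911, 0.8985], [0.0, 0.0, 0.0, 1.0]]}
{'fx': 447.9886, 'fy': 447.9886, 'cx': 261.0654, 'cy': 197.4236, 'world_from_camera': [[-0.9997, -0.009, -0.0217, 0.4522], [-0.0177, -0.3148, 0.949, 0.9467], [-0.0154, 0.9491, 0.3146, 0.3558], [0.0, 0.0, 0.0, 1.0]]}
{'time_s': 0.1, 'qpos': array([-1.11401708e+00,  2.38731665e-01, -1.41499439e-02,  1.31918463e+00,
        6.32673356e-06,  1.57079339e+00]), 'dq': array([ 1.58866481e-03, -1.14791965e-05,  2.36401794e-03, -1.25197418e-03,
        5.21593130e-04,  5.42763968e-04]), 'tau': array([-1.01382744e-05, -5.39720428e+01,  3.46999884e+01,  1.34707033e-02,
        1.07468858e-05,  1.67530416e-06]), 'eef_pos': array([ 0.23140091, -0.47085497,  0.23074399]), 'orientation': array([ 9.74031733e-01,  2.26410644e-01, -1.40678321e-04, -6.19186352e-04]), 'force': array([-0.43362712, -0.02924425, -0.34932086]), 'moment': array([ 0.00875309, -0.04489014,  0.0257565 ]), 'finger_gap': 0.08560164272172836}
```

View pics/top0.png

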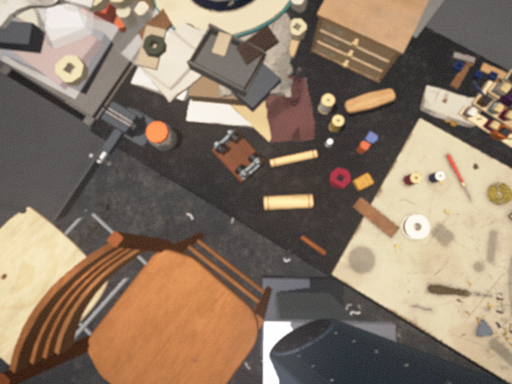

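View pics/side0.png

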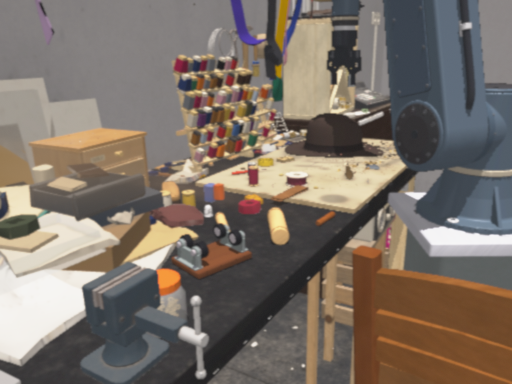

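The top view shows the thick pin near (288,202), the thin pin near (294,158) and the rest near (238,156). In the side view the thick pin is near (278,226) and the rest near (210,253). I'll zoom in on the top view.

```bash
cat > h.py <<'E'
from rig import *
import cv2,numpy as np
def ray(n,u,v):
    c=get_calibration(n);T=np.array(c["world_from_camera"])
    d=T[:3,:3]@np.array([(u-c["cx"])/c["fx"],-(v-c["cy"])/c["fy"],-1]);return T[:3,3],d
def onz(n,u,v,z):
    o,d=ray(n,u,v);return o+d*(z-o[2])/d[2]
def proj(n,p):
    c=get_calibration(n);T=np.array(c["world_from_camera"])
    q=T[:3,:3].T@(np.array(p)-T[:3,3]);return c["cx"]-c["fx"]*q[0]/q[2], c["cy"]+c["fy"]*q[1]/q[2]
def crop(n,x,y,w,h,s,f):
    im=cv2.cvtColor(grab_frame(n),cv2.COLOR_RGB2BGR)
    cv2.imwrite(f,cv2.resize(im[y:y+h,x:x+w],None,fx=s,fy=s,interpolation=cv2.INTER_CUBIC))
E
python3 - <<'E'
from h import *
t=cv2.imread("pics/top0.png");s=cv2.imread("pics/side0.png")
a=cv2.resize(t[120:220,200:330],None,fx=6,fy=6,interpolation=cv2.INTER_CUBIC)
cv2.imwrite("pics/c1.png",a)
hsv=cv2.cvtColor(t,cv2.COLOR_BGR2HSV)
for nm,(x,y,w,h),z in(("thick",(255,185,70,35),.017),("thin",(265,145,58,25),.01)):
    r=hsv[y:y+h,x:x+w];m=((r[...,2]>120)&(r[...,1]>40)).astype(np.uint8)
    n,l,st,ce=cv2.connectedComponentsWithStats(m);k=1+np.argmax(st[1:,4])
    rc=cv2.minAreaRect(cv2.findContours((l==k).astype(np.uint8),0,1)[0][0])
    b=cv2.boxPoints(rc)+[x,y];print(nm,st[k],rc,onz("top",*(np.array(ce[k])+[x,y]),z))
    print(np.round([onz("top",*q,z)[:2] for q in b],4).tolist())
E
```

```text
thick [  8   9  51  16 724] ((32.99566650390625, 16.396011352539062), (14.529058456420898, 50.33132553100586), 87.61405944824219) [0.44148879 0.10558633 0.017     ]
[[0.4561, 0.169], [0.4634, 0.044], [0.4273, 0.0425], [0.42, 0.1669]]
thin [  4   4  49  18 428] ((28.16097068786621, 12.751220703125), (8.800223350524902, 49.44886779785156), 77.90524291992188) [0.55386404 0.0929268  0.01      ]
[[0.5506, 0.1568], [0.5793, 0.0339], [0.557, 0.0293], [0.5284, 0.1518]]
```

View pics/c1.png

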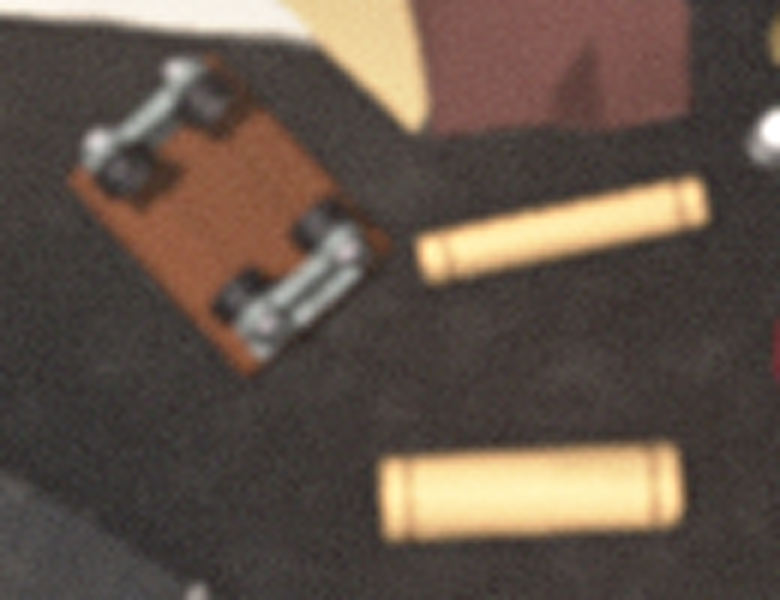

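The crop shows the plank corners at about (70,175), (215,50), (395,248) and (250,378), with wheels at (127,170), (210,98), (322,222) and (240,295). The thick pin is centred at (531,492). The valley runs from upper left to lower right.

Run:
```python
from h import *
from scipy.spatial.transform import Rotation as R
f=lambda x,y,z:onz("top",200+(x+.5)/6-.5,120+(y+.5)/6-.5,z)[:2]
P=np.array([f(*p,.014) for p in((70,175),(215,50),(395,248),(250,378))])
W=np.array([f(*p,.046) for p in((127,170),(210,98),(322,222),(240,295))])
for nm,A in(("plank",P),("wheels",W)):
    d=(A[2]+A[3]-A[0]-A[1])/2;print(nm,A.mean(0),d,np.linalg.norm(d),np.degrees(np.arctan2(d[1],d[0])),np.linalg.norm(A[1]-A[0]))
# side view plank+pin check
for p in((*P.mean(0),.014),(.4415,.1056,.017)):print(proj("side",p))
s=read_state();r=R.from_quat(s["orientation"]);print(np.round(r.as_matrix(),3))
```

```text
plank [0.55837644 0.23263377] [-0.08553609 -0.07865686] 0.11620380106544781 -137.39912993594731 0.08191159715207899
wheels [0.55791966 0.23300147] [-0.05130465 -0.04745118] 0.06988406019177235 -137.23455530817947 0.0452516340726629
(np.float64(210.85218116829282), np.float64(254.63334758793434))
(np.float64(276.3111090923392), np.float64(225.48910358579036))
[[ 0.897  0.441 -0.001]
 [ 0.441 -0.897  0.001]
 [ 0.    -0.001 -1.   ]]
```

```bash
cat >> h.py <<'E'
from scipy.spatial.transform import Rotation as R
def to(p,yaw_y,s=None):
    "delta in move units to TCP p, tool down with tool y at world angle yaw_y (deg)"
    s=s or read_state();r=R.from_quat(s["orientation"]);a=np.radians(yaw_y)
    y=np.array([np.cos(a),np.sin(a),0]);z=np.array([0,0,-1.]);g=R.from_matrix(np.c_[np.cross(y,z),y,z])
    print("t",s["time_s"],"dpos",np.round(r.inv().apply(np.array(p)-s["eef_pos"])/.06,3),"drot",np.round(np.degrees((r.inv()*g).as_rotvec())/6,3),"gap",s["finger_gap"])
E
python3 -c "
from h import *
to((.4415,.1056,.1),3.3)"
```

```text
t 0.1 dpos [ 7.38  -7.075  2.188] drot [-1.1000e-02 -7.0000e-03 -1.1188e+01] gap 0.08560164272172836
```

Request:
servo_tool --steps '[{"delta_pos": [0.7, -0.65, 0], "delta_rot": [0, 0, -1.1]}, {"delta_pos": [1.45, -1.4, 0], "delta_rot": [0, 0, -2.4]}, {"delta_pos": [2.15, -2.1, 0], "delta_rot": [0, 0, -3.6]}, {"delta_pos": [2.9, -2.8, 0], "delta_rot": [0, 0, -4.8]}, {"delta_pos": [3.6, -3.5, 0], "delta_rot": [0, 0, -6.0]}]' --grip 1

```text
time_s: 0.72
eef_pos: [0.333, -0.1856, 0.2312]
orientation: [0.855, 0.518, 0.0, 0.0]
force: [1.4, -1.4, -0.3]
finger_gap: 0.0853
```

```bash
python3 -c "
from h import *
to((.4415,.1056,.1),3.3)"
```

```text
t 0.725 dpos [ 5.138 -0.647  2.188] drot [ 2.000e-03 -1.000e-03 -5.153e+00] gap 0.08531069493533161
```

Request:
servo_tool --steps '[{"delta_pos": [1.0, -0.1, 0.3], "delta_rot": [0, 0, -1.1]}, {"delta_pos": [2.0, -0.2, 0.6], "delta_rot": [0, 0, -2.3]}, {"delta_pos": [3.0, -0.35, 0.9], "delta_rot": [0, 0, -3.4]}, {"delta_pos": [4.0, -0.5, 1.2], "delta_rot": [0, 0, -4.5]}, {"delta_pos": [5.0, -0.63, 1.6], "delta_rot": [0, 0, -5.15]}]'

```text
time_s: 1.35
eef_pos: [0.4383, 0.0934, 0.1368]
orientation: [0.687, 0.727, 0.0, 0.0]
force: [1.2, -0.9, -0.1]
finger_gap: 0.0854
```

```bash
python3 -c "
from h import *
crop('top',200,120,130,100,6,'pics/c2.png')
to((.4415,.1056,.1),3.3)"
```

```text
t 1.4 dpos [0.116 0.04  0.568] drot [-0.003 -0.026  0.048] gap 0.08542574271120086
```

View pics/c2.png

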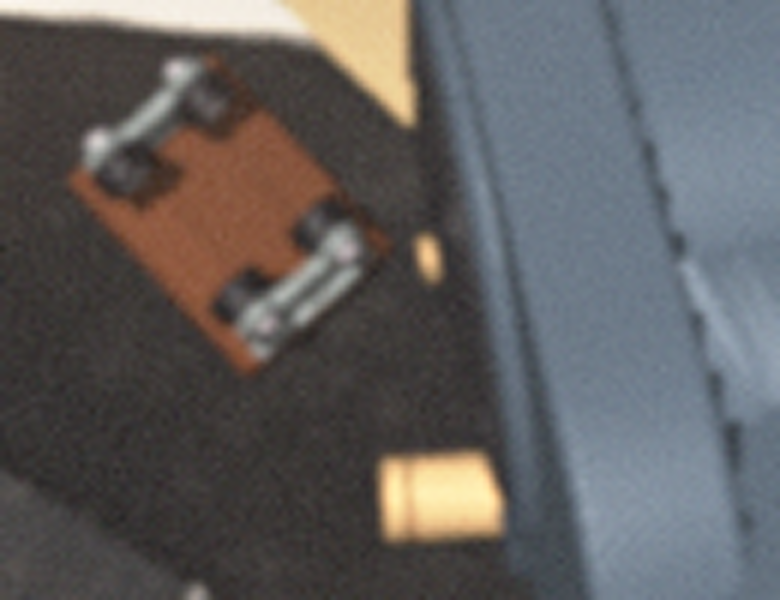

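The arm now hides the top view (picture 4), and the pins are undisturbed. Next I descend straight to the pin.

Request:
servo_tool --steps '[{"delta_pos": [0.1, 0.04, 0.55], "delta_rot": [0, 0, 0.05]}, {"delta_pos": [0.12, 0.04, 1.1], "delta_rot": [0, 0, 0.05]}, {"delta_pos": [0.12, 0.04, 1.6], "delta_rot": [0, 0, 0.05]}, {"delta_pos": [0.12, 0.04, 2.0], "delta_rot": [0, 0, 0.05]}, {"delta_pos": [0.12, 0.04, 2.18], "delta_rot": [0, 0, 0.05]}]'

```text
time_s: 2.02
eef_pos: [0.4388, 0.0983, 0.0051]
orientation: [0.69, 0.724, -0.001, -0.001]
force: [-0.2, -0.3, -0.8]
finger_gap: 0.0853
```

```bash
python3 -c "
from h import *
crop('side',200,140,180,135,4,'pics/c3.png')
to((.4415,.1056,.003),3.3)"
```

```text
t 2.075 dpos [0.12  0.053 0.027] drot [-0.026  0.003 -0.089] gap 0.08533200457975562
```

View pics/c3.png

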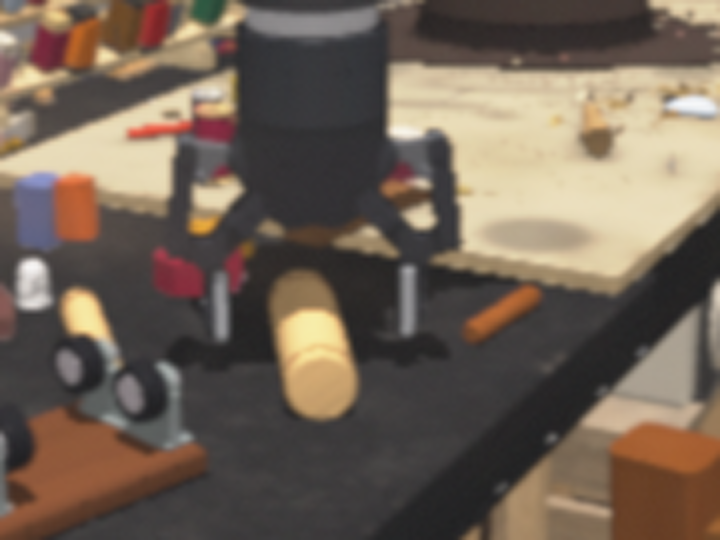

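The open fingers straddle the pin: pads at about (220,305) and (408,300), pin at (310,345). I'll trim and then close gently.

Request:
servo_tool --steps '[{"delta_pos": [0.1, 0.05, 0.0], "delta_rot": [0, 0, -0.05]}, {"delta_pos": [0.1, 0.05, 0.0], "delta_rot": [0, 0, -0.05]}]'

```text
time_s: 2.33
eef_pos: [0.4436, 0.1053, 0.0072]
orientation: [0.688, 0.726, 0.001, 0.0]
force: [-0.2, 0.3, -0.6]
finger_gap: 0.0856
```

Request:
servo_tool --steps '[{"delta_pos": [0, 0, 0], "delta_rot": [0, 0, 0]}, {"delta_pos": [0, 0, 0], "delta_rot": [0, 0, 0]}, {"delta_pos": [0, 0, 0], "delta_rot": [0, 0, 0]}, {"delta_pos": [0, 0, 0], "delta_rot": [0, 0, 0]}, {"delta_pos": [0, 0, 0], "delta_rot": [0, 0, 0]}]' --grip 0.25 --newtons 30

```text
time_s: 2.95
eef_pos: [0.4424, 0.1046, 0.0066]
orientation: [0.688, 0.726, 0.0, -0.0]
force: [-1.1, -0.2, 5.6]
finger_gap: 0.0326
```

```bash
python3 -c "
from h import *
to((.4415,.1056,.003),3.3);print(read_state()['eef_pos'])"
```

```text
t 2.95 dpos [ 0.017 -0.014  0.06 ] drot [ 0.    -0.002 -0.038] gap 0.0326441609758232
[0.44241401 0.10463748 0.00662897]
```

Request:
servo_tool --steps '[{"delta_pos": [0, 0, -0.2], "delta_rot": [0, 0, 0]}, {"delta_pos": [0, 0, -0.6], "delta_rot": [0, 0, 0]}, {"delta_pos": [0, 0, -1.1], "delta_rot": [0, 0, 0]}, {"delta_pos": [0, 0, -1.6], "delta_rot": [0, 0, 0]}, {"delta_pos": [0, 0, -2.0], "delta_rot": [0, 0, 0]}]'

```text
time_s: 3.58
eef_pos: [0.4426, 0.1047, 0.1282]
orientation: [0.688, 0.726, 0.0, 0.0]
force: [0.2, -0.6, -1.1]
finger_gap: 0.0324
```

```bash
python3 -c "
from h import *
crop('side',200,110,180,135,4,'pics/c4.png')
to((.558,.2328,.13),-47.4);print(read_state())"
```

```text
t 3.625 dpos [2.026 2.012 0.023] drot [ 0.037 -0.027  8.411] gap 0.03270438097784845
{'time_s': 3.625, 'qpos': array([ 2.32116009e-01,  1.78064862e-01, -3.61569755e-01,  1.02647970e+00,
        8.31322134e-05,  1.74938302e+00]), 'dq': array([ 4.75280348e-04,  1.92823447e-02, -3.95178848e-02, -9.50014762e-02,
       -4.64561675e-04,  9.59971082e-06]), 'tau': array([ 5.43204689e-03, -3.79552567e+01,  2.48663199e+01, -4.31967499e-01,
        8.21231806e-04, -1.46182424e-04]), 'eef_pos': array([0.44397714, 0.10497196, 0.13072518]), 'orientation': array([0.68792836, 0.72577482, 0.00198088, 0.00124825]), 'force': array([1.02112909, 0.39429631, 3.13691526]), 'moment': array([ 0.00598465, -0.09485459, -0.04107893]), 'finger_gap': 0.03270438097784845}
```

View pics/c4.png

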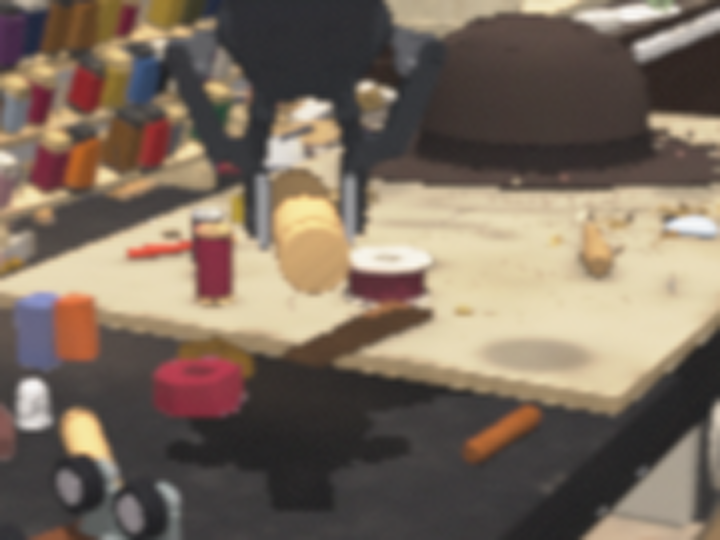

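The pin is held level between the pads at about (310,230). Next I carry it over the rest while turning it.

Request:
servo_tool --steps '[{"delta_pos": [0.2, 0.2, 0], "delta_rot": [0, 0, 0.8]}, {"delta_pos": [0.6, 0.6, 0], "delta_rot": [0, 0, 2.2]}, {"delta_pos": [1.0, 1.0, 0], "delta_rot": [0, 0, 3.8]}, {"delta_pos": [1.4, 1.4, 0], "delta_rot": [0, 0, 5.4]}, {"delta_pos": [1.8, 1.8, 0], "delta_rot": [0, 0, 7.0]}]'

```text
time_s: 4.25
eef_pos: [0.5451, 0.219, 0.1262]
orientation: [0.904, 0.429, -0.0, -0.0]
force: [-0.7, -0.4, -2.1]
finger_gap: 0.0329
```

```bash
python3 -c "
from h import *
print(proj('side',(.4405,.1646,.141)))
to((.558,.2328,.1),-47.4)"
```

```text
(np.float64(277.01905342651196), np.float64(173.93088099715666))
t 4.25 dpos [0.314 0.022 0.437] drot [-1.000e-03  2.000e-03  1.358e+00] gap 0.03293691943235223
```

Request:
servo_tool --steps '[{"delta_pos": [0.15, 0.01, 0.1], "delta_rot": [0, 0, 0.7]}, {"delta_pos": [0.3, 0.02, 0.25], "delta_rot": [0, 0, 1.3]}, {"delta_pos": [0.31, 0.02, 0.4], "delta_rot": [0, 0, 1.36]}, {"delta_pos": [0.31, 0.02, 0.45], "delta_rot": [0, 0, 1.36]}]'

```text
time_s: 4.75
eef_pos: [0.5564, 0.2316, 0.0985]
orientation: [0.93, 0.366, -0.001, 0.0]
force: [-0.2, -0.5, -1.0]
finger_gap: 0.0326
```

```bash
python3 -c "
from h import *
s=read_state();crop('side',150,160,130,120,5,'pics/c5.png');crop('top',190,110,130,100,6,'pics/c6.png')
to((.558,.2328,.0536),-47.4,s);print(s['eef_pos'])
u=np.array([.736,.677,0]);c=s['eef_pos']+[0,0,.0104]
for n in('side','top'):
  for k in(-.06,.06):print(n,np.round(proj(n,c+k*u),1))
"
```

```text
t 4.75 dpos [0.034 0.003 0.749] drot [-0.005  0.014  0.063] gap 0.032587178027586275
[0.55642651 0.23157567 0.09854903]
side [236.9 195.7]
side [178.7 211.9]
top [252.6 166. ]
top [218.1 127.6]
```

View pics/c5.png

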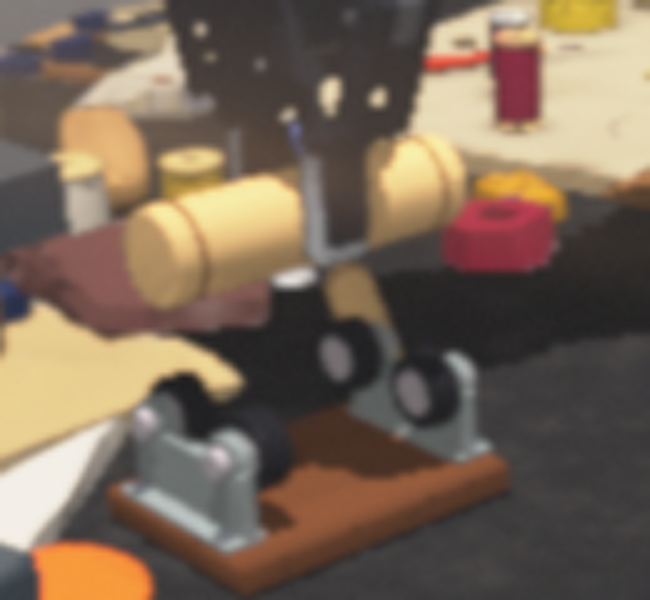

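View pics/c6.png

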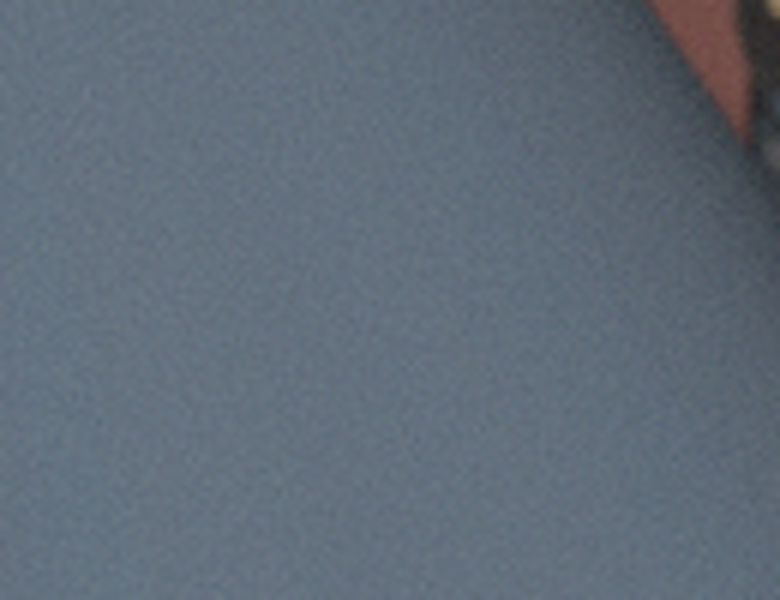

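Picture 7 (side) shows the pin above the rest and parallel to the valley, with end faces near (160,262) and (435,180), within a few mm of prediction. Picture 8 (top) is covered by the arm. I'll lower slowly and watch the force.

Request:
servo_tool --steps '[{"delta_pos": [0.05, 0.0, 0.15], "delta_rot": [0, 0, 0.06]}, {"delta_pos": [0.05, 0.0, 0.35], "delta_rot": [0, 0, 0.06]}, {"delta_pos": [0.05, 0, 0.5], "delta_rot": [0, 0, 0.06]}, {"delta_pos": [0.05, 0, 0.6], "delta_rot": [0, 0, 0.06]}, {"delta_pos": [0.05, 0, 0.65], "delta_rot": [0, 0, 0.06]}]'

```text
time_s: 5.48
eef_pos: [0.5592, 0.234, 0.0599]
orientation: [0.932, 0.363, -0.0, -0.0]
force: [0.0, 0.4, -1.4]
finger_gap: 0.0328
```

Request:
servo_tool --steps '[{"delta_pos": [0, 0, 0.03], "delta_rot": [0, 0, 0]}, {"delta_pos": [0, 0, 0.05], "delta_rot": [0, 0, 0]}, {"delta_pos": [0, 0, 0.05], "delta_rot": [0, 0, 0]}]'

```text
time_s: 5.85
eef_pos: [0.5594, 0.2341, 0.0575]
orientation: [0.932, 0.363, 0.0, -0.0]
force: [-0.6, 0.2, -0.8]
finger_gap: 0.033
```

```bash
python3 -c "
from h import *
crop('side',150,180,130,110,5,'pics/c7.png')
for i in range(3):
  s=read_state();grab_frame('side');print(s['eef_pos'],s['force'])
to((.558,.2328,.0536),-47.4)
"
```

```text
[0.55944509 0.23411921 0.05752551] [ 0.3604436   0.07439713 -1.05862976]
[0.55947828 0.23408633 0.05756524] [-0.24226256 -0.01142973 -0.44851602]
[0.55946611 0.23409489 0.05753558] [-0.03658838  0.37002886 -1.50603998]
t 6.05 dpos [-0.032  0.     0.065] drot [-0.001 -0.003 -0.007] gap 0.03279415195437274
```

View pics/c7.png

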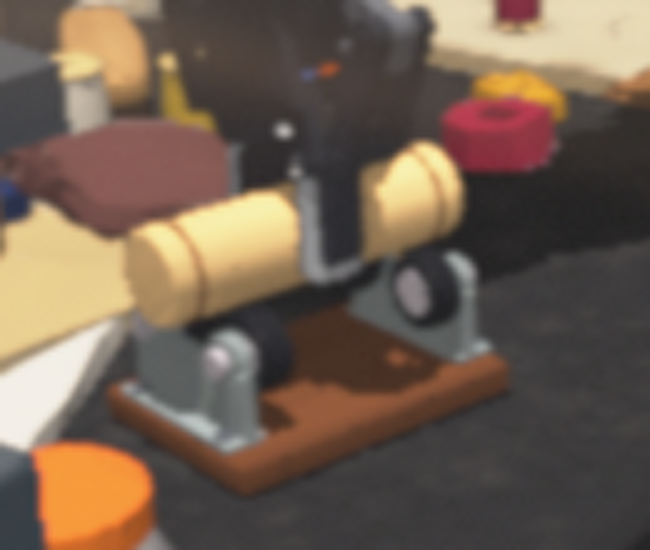

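The pin sits along the valley just above the wheels, with no contact force yet. I'll keep lowering in 1–2 mm steps.

Request:
servo_tool --steps '[{"delta_pos": [0, 0, 0.02], "delta_rot": [0, 0, 0]}, {"delta_pos": [0, 0, 0.04], "delta_rot": [0, 0, 0]}, {"delta_pos": [0, 0, 0.04], "delta_rot": [0, 0, 0]}]'

```text
time_s: 6.42
eef_pos: [0.5592, 0.234, 0.0548]
orientation: [0.932, 0.363, -0.0, -0.0]
force: [-1.3, 0.3, -1.1]
finger_gap: 0.0326
```

Request:
servo_tool --steps '[{"delta_pos": [0, 0, 0.02], "delta_rot": [0, 0, 0]}, {"delta_pos": [0, 0, 0.03], "delta_rot": [0, 0, 0]}, {"delta_pos": [0, 0, 0.03], "delta_rot": [0, 0, 0]}]'

```text
time_s: 6.8
eef_pos: [0.5594, 0.2341, 0.0535]
orientation: [0.932, 0.363, 0.0, -0.0]
force: [-1.7, -0.3, 3.6]
finger_gap: 0.0329
```

Request:
servo_tool --steps '[{"delta_pos": [0, 0, 0.015], "delta_rot": [0, 0, 0]}, {"delta_pos": [0, 0, 0.015], "delta_rot": [0, 0, 0]}]'

```text
time_s: 7.05
eef_pos: [0.5595, 0.2341, 0.0533]
orientation: [0.932, 0.363, 0.0, -0.0]
force: [-3.9, -1.6, 10.4]
finger_gap: 0.0329
```

Request:
servo_tool --steps '[{"delta_pos": [0, 0, -0.015], "delta_rot": [0, 0, 0]}, {"delta_pos": [0, 0, -0.015], "delta_rot": [0, 0, 0]}]' --newtons 20

```text
time_s: 7.3
eef_pos: [0.5595, 0.2341, 0.0534]
orientation: [0.932, 0.363, 0.0, -0.0]
force: [-1.6, -1.2, 5.2]
finger_gap: 0.0328
```

Request:
servo_tool --steps '[{"delta_pos": [0, 0, 0], "delta_rot": [0, 0, 0]}, {"delta_pos": [0, 0, 0], "delta_rot": [0, 0, 0]}]' --grip 0.4

```text
time_s: 7.55
eef_pos: [0.5594, 0.2341, 0.0529]
orientation: [0.932, 0.363, -0.0, -0.0]
force: [0.9, -0.6, 0.4]
finger_gap: 0.0342
```

Request:
servo_tool --steps '[{"delta_pos": [0, 0, 0], "delta_rot": [0, 0, 0]}, {"delta_pos": [0, 0, 0], "delta_rot": [0, 0, 0]}]' --grip 0.44

```text
time_s: 7.8
eef_pos: [0.5592, 0.234, 0.0529]
orientation: [0.932, 0.363, -0.0, -0.0]
force: [0.0, -0.1, -0.4]
finger_gap: 0.0376
```

Request:
servo_tool --steps '[{"delta_pos": [0, 0, 0], "delta_rot": [0, 0, 0]}, {"delta_pos": [0, 0, 0], "delta_rot": [0, 0, 0]}, {"delta_pos": [0, 0, 0], "delta_rot": [0, 0, 0]}, {"delta_pos": [0, 0, 0], "delta_rot": [0, 0, 0]}]' --grip 0.62

```text
time_s: 8.3
eef_pos: [0.5593, 0.234, 0.0532]
orientation: [0.932, 0.363, -0.0, -0.0]
force: [-0.1, -0.5, 0.1]
finger_gap: 0.0528
```

```bash
python3 -c "
from h import *
crop('side',150,180,130,110,5,'pics/c8.png');print(read_state()['force'])
"
```

```text
[-1.50623259 -0.41043271 -0.89110252]
```

View pics/c8.png

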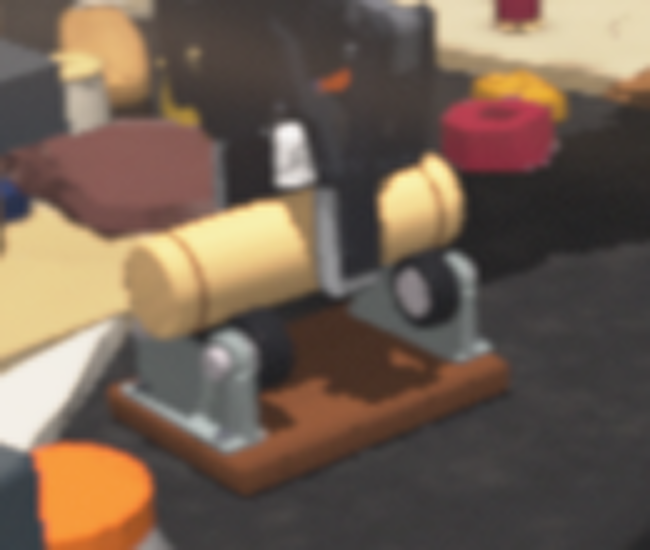

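The fingers are clear of the seated pin. Next I go straight up, then back off so the top camera can see.

Request:
servo_tool --steps '[{"delta_pos": [0, 0, -0.2], "delta_rot": [0, 0, 0]}, {"delta_pos": [0, 0, -0.5], "delta_rot": [0, 0, 0]}, {"delta_pos": [0, 0, -1.0], "delta_rot": [0, 0, 0]}, {"delta_pos": [0, 0, -1.7], "delta_rot": [0, 0, 0]}, {"delta_pos": [0, 0, -2.4], "delta_rot": [0, 0, 0]}]'

```text
time_s: 8.98
eef_pos: [0.5592, 0.234, 0.1994]
orientation: [0.932, 0.363, 0.0, -0.0]
force: [-0.5, 1.1, 0.2]
finger_gap: 0.0533
```

```bash
python3 -c "
from h import *
to((.40,-.12,.22),-47.4)
"
```

```text
t 8.975 dpos [-5.945  2.552 -0.348] drot [ 0.001 -0.006 -0.008] gap 0.05326050522364775
```

Request:
servo_tool --steps '[{"delta_pos": [-0.6, 0.25, -0.2], "delta_rot": [0, 0, 0]}, {"delta_pos": [-1.4, 0.6, -0.3], "delta_rot": [0, 0, 0]}, {"delta_pos": [-2.3, 1.0, -0.35], "delta_rot": [0, 0, 0]}, {"delta_pos": [-3.1, 1.35, -0.35], "delta_rot": [0, 0, 0]}, {"delta_pos": [-4.0, 1.7, -0.35], "delta_rot": [0, 0, 0]}]'

```text
time_s: 9.6
eef_pos: [0.451, -0.0047, 0.2191]
orientation: [0.932, 0.363, 0.001, 0.0]
force: [0.7, -0.7, 0.7]
finger_gap: 0.0529
```

Request:
servo_tool --steps '[{"delta_pos": [-0.6, 0.3, 0], "delta_rot": [0, 0, 0]}, {"delta_pos": [-1.3, 0.6, 0], "delta_rot": [0, 0, 0]}, {"delta_pos": [-1.9, 0.85, 0], "delta_rot": [0, 0, 0]}, {"delta_pos": [-1.9, 0.85, 0], "delta_rot": [0, 0, 0]}]'

```text
time_s: 10.1
eef_pos: [0.4012, -0.1198, 0.2191]
orientation: [0.932, 0.361, 0.0, 0.0]
force: [0.3, 0.9, 0.1]
finger_gap: 0.0528
```

```bash
python3 -c "
from h import *
crop('top',200,110,130,100,6,'pics/c9.png')
t=cv2.cvtColor(grab_frame('top'),cv2.COLOR_RGB2BGR);hsv=cv2.cvtColor(t,cv2.COLOR_BGR2HSV)
for nm,(x,y,w,h),z in(('thick',(205,122,62,60),.064),('thin',(265,145,58,25),.01)):
    r=hsv[y:y+h,x:x+w];m=((r[...,2]>150)&(r[...,1]>40)).astype(np.uint8)
    n,l,st,ce=cv2.connectedComponentsWithStats(m);k=1+np.argmax(st[1:,4])
    b=cv2.boxPoints(cv2.minAreaRect(cv2.findContours((l==k).astype(np.uint8),0,1)[0][0]))+[x,y]
    print(nm,st[k],onz('top',*(ce[k]+[x,y]),z));print(np.round([onz('top',*q,z)[:2] for q in b],4).tolist())
print(read_state()['eef_pos'])
"
```

```text
thick [  9   5  43  46 858] [0.5567342  0.23945426 0.064     ]
[[0.5816, 0.3089], [0.6211, 0.2679], [0.527, 0.1819], [0.4886, 0.2227]]
thin [  4   5  49  17 390] [0.55410127 0.09217023 0.01      ]
[[0.5499, 0.1556], [0.5786, 0.0344], [0.5579, 0.03], [0.5293, 0.1508]]
[ 0.40218402 -0.11820348  0.21885127]
```

View pics/c9.png

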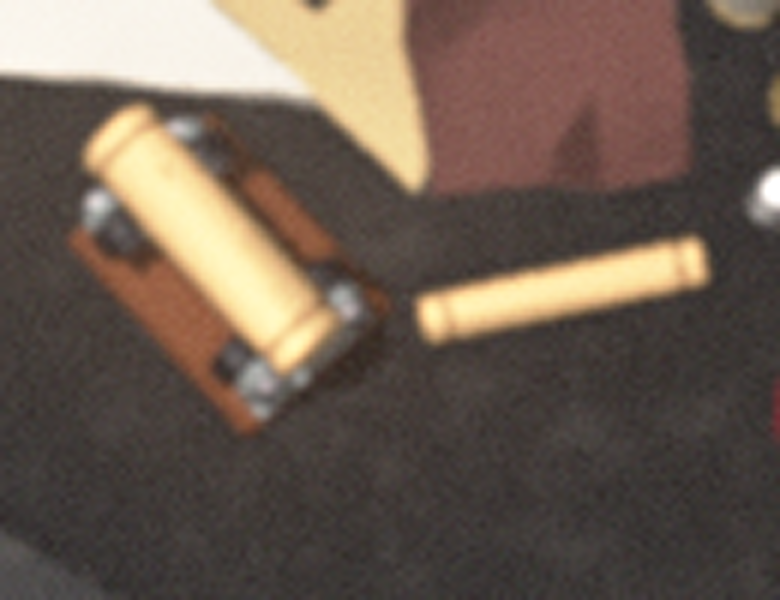

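```bash
python3 -c "
from h import *
u=np.array([.736,.677,0]);c=np.array([.558,.2328,.064])
f=lambda p:np.round((np.array(proj('top',p))-[200,110])*6+2.5,0)
print('seat',f(c),'ideal ends',f(c+.06*u),f(c-.06*u),'offsets +15mm',f(c+.015*u))
for e in((120,130),(307,352)):
  p=onz('top',200+(e[0]-2.5)/6,110+(e[1]-2.5)/6,.064);d=p-c;print(d@u,d@[-.677,.736,0])
im=cv2.imread('pics/c9.png');hsv=cv2.cvtColor(im,cv2.COLOR_BGR2HSV)
m=cv2.inRange(hsv,(8,50,150),(35,255,255));m[:, 345:]=0;m[:95]=0
n,l,st,ce=cv2.connectedComponentsWithStats(m);k=1+np.argmax(st[1:,4]);print(st[k],ce[k],cv2.minAreaRect(cv2.findContours((l==k).astype(np.uint8),0,1)[0][0]))
p=onz('top',200+(ce[k][0]-2.5)/6,110+(ce[k][1]-2.5)/6,.070);d=p-c;print(d@u,d@[-.677,.736,0])
"
```

```text
seat [221. 246.] ideal ends [124. 137.] [320. 356.] offsets +15mm [197. 218.]
0.06322993963593984 -0.000844007480144847
-0.05537070194200742 0.0029001078623417578
[   84   105   261   271 31031] [204.60581354 248.76816732] ((190.62457275390625, 255.3222198486328), (312.70391845703125, 143.77789306640625), 47.544803619384766)
0.002002684429451964 0.006266755131624129
```

The ends put the middle about +4 mm along the valley and +1 mm across, well inside tolerance, so I'm handing in.

```bash
python3 -c "
from h import *
a=grab_frame('side').astype(int)[200:280,150:280];[grab_frame('side') for _ in range(6)];b=grab_frame('side').astype(int)[200:280,150:280]
print('frame diff',abs(a-b).mean(),abs(a-b).max());print(hand_in())
"
```

```text
frame diff 0.48349358974358975 3
the job is handed in; nothing more can be done
None
```

I laid the thick pin in the valley of the roller rest, let go of it gently and backed the arm well away. I then handed the job in at about 10.6 s; the hand-in reports no verdict.

- **Setting down:** I lowered the pin in 1–2 mm steps until the wheels took about 11 N. I eased off to about 5 N, then opened the fingers slowly before going straight up.
- **Position:** From the pin ends marked in the last top view, its middle is about 4 mm along the valley and 1 mm across from the seat. It is about 2° off the valley line. I only confirmed the height indirectly, from the tool height at contact and the side view.
- **Lying still:** Two side frames about 0.35 s apart show no movement, only image noise.
- **Thin pin:** It moved less than 1 mm between the first and last measurement.
- **One disagreement:** An automatic colour-mask check gave about 6 mm across instead of 1 mm. I judged that it had picked up part of the wooden plank. Either value is inside the 12 mm limit.

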